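Close the kiln vent and set the heat dial

ROBOT

A 6-joint arm with a two-finger parallel gripper is mounted at the origin on the work surface. World frame = base frame: x ahead of the robot, y to its left, z up, the work surface at z = 0. Lengths are in m, angles in rad, forces in N, time in s.
With the tool pointing down it reaches from about 0.3 to 0.825 m from the base axis. Payload 5.4 kg.
Tool frame: the origin (TCP) lies midway between the tips of the shut fingers; the grasp point (between the pads) lies 19 mm behind it; z points along the fingers, y is the line along which they close (so a half turn about z gives the same grasp; the last joint's range is limited). The gripper opens to 92 mm and grips with 3 to 60 N. Pads are 20 mm wide; open, the fingers measure 128 mm over their backs; the gripper's body (75 mm by 189 mm) begins 69 mm behind the grasp point.
Start: joints at [-1.486, 0.158, 1.597, -0, 1.386, -0.21], TCP at [0.167, -0.55, 0.215] pointing down, gripper open.
Joint ranges: [-2.91, 2.91], [-0.94, 2.29], [0.18, 2.7], [-1.29, 4.43], [0.17, 2.64], [-3, 3]. Speed limits (rad/s): [2.57, 2.57, 3.14, 3.14, 3.14, 3.14].

INTERFACE

Orientations are given as a rotation vector (axis times angle).
In Python, from station import telemetry, grab_frame, sign_off, models gives the robot as it stands.
- The arm moves only by the shell command python3 -m inch 'ROWS' [FORCE]. ROWS is JSON, a list that holds one entry, the list of rows, each a list of 7 numbers: the shift along the world's x, y, z in units of 25 mm (1.0 is 25 mm), then the turn, a rotation vector about the world's x, y, z in units of 5 degrees (1.0 is 5 degrees), then the finger opening in mm, from 0 to 91.9. In form: [[[dx, dy, dz, ax, ay, az, claw], ...]]. A call has exactly 8 rows; each row shifts and turns the commanded pose from where the row before left it; what a row does not reach is not made up. A row lasts 1/12 s, in which the tool goes at most 41.7 mm and 7.16 degrees, less where a joint would pass 70% of its speed; a pose out of reach is approached as far as the arm can. A call is refused whole if a number of a shift passes 1 or a number of a turn 1, either way. A call with a gripper value outside its range is refused whole. The fingers move at their own pace and stop on an object; FORCE is the grip in N (left out, the last holds). Time passes only in rows, so rows that do not move let the fingers close, or fill a call up. It gives the time, the measured TCP pose, the force, the opening and the grip force at its end, in the units of the state.
- telemetry.read_state(): the state, without advancing time (a new reading comes with each control period).
- grab_frame(name): name is "scene" or "top" or "wrist"; returns a dict with "frame" (480x640x3 uint8, red, green, blue), "range_z" (480x640 float32, m along the optical axis (not along the pixel's ray), 0 where there is no reading), "fx", "fy", "cx", "cy" (pixels), "R" (3x3) and "t" (3): a world point X has camera coordinates R X + t; the wrist camera has in their place "tool_from_camera" (4x4, takes a point from camera to tool coordinates, whose origin is the TCP and whose axes are the flange's). Camera axes: x right, y down, z forward; pixel columns grow to the right and rows downward; lengths in m; the calibration is good to about 2 mm. A picture is of the moment at which its call begins: read the wrist's pose just before it.
- sign_off(): hands the job in; it is judged then, once.
Trained networks look in the newest picture that a camera, given by its name, has taken for a name from the list of things; names that differ only in an ending like _2 or _b are one class to them, and where a whole thing is asked for, a point or a joint stands for the part that bears it (a point fixed in the world has none). Each returns a list of dicts, best first, with "score" (0 to 1); they miss things now and then, are a little off and sometimes report something else, mostly with a low value. They report only what shows in the picture. A call takes as long as a camera call. They do not tell look-alikes from the thing itself.
- models.silhouettes(camera, target): "region" (480x640 bool, what is visible of it) and "rect" ([centre column, centre row, width, height] in pixels, round what is visible of it).
- models.place_of(camera, target): "point" ([row, column] in pixels: a listed point, or the origin of a listed thing).
The state is a dict: "t": time; "joints": joint angles; "joint_velocities": joint speeds; "joint_efforts": joint torques, N m; "ee_pos": TCP position; "tool_rot": TCP orientation; "wrist_force": force on the tool from outside, world axes, zero at the start; "moment": the same for the moment, N m; "grip_width": opening from 0.0 (shut) to 1.0 (fully open); "grasp_force": force on a finger pad.
Only numpy, scipy, OpenCV 4.12 (cv2) and the standard library are available. Lean on these libraries where they do the work, as an engineer would, in place of code of your own. Each camera call takes 0.05 s, during which the arm holds its last target. There are 200 camera calls.

TASK

Get the annealing kiln ready to run. First put the ceramic plug fully home in the vent hole in the kiln's lid, gently, because the brick is soft. Then turn the heat dial up to 5, counting its clicks by feel, and let go so that it rests at 5; leave the other loose tools where they are.

Things in the scene. Friction and masses are not known exactly. Their poses are not given: they have to be found in the camera images.
- kiln: annealing kiln, fixed. Origin under the middle of its main box at bench height; x to its back, y to its left, z up. Main box 240 (x) by 260 (y) mm: steel jacket, pale soft brick lid (stays shut), lid top 220 mm high; a lid handle sticks out 32 mm in front at 198 mm height. Switch console: lower grey box on its right (-y), 200 (x) by 170 (y) mm, centre at y = -215 mm, flat top 100 mm high.
- vent (a point): centre of the mouth of the round vent hole, in the lid's top surface, 20 mm in front of the lid's middle. The hole is vertical, 25 mm across, 45 mm deep, with a 2 mm chamfer. The brick crushes under more than 20 N. Axes as the kiln's.
- plug: ceramic vent plug, 62 mm high, 56 to 91 g, standing on its stem on the bench left or right of the kiln. Origin: centre of the stem's foot, z up to the grip. Stem 30 mm long, 19 mm across at the foot, 22 mm at the top; flange 40 mm across from 30 to 36 mm; round grip 24 mm across from 36 to 62 mm. Fully home, the flange lies on the lid and the origin is 30 mm below the vent mouth.
- dial (a joint): turn of the heat dial's handle, rad, growing clockwise from above. Settings 0 (off) to 10, one each 15 degrees: setting n rests at n x 0.2618. Starts resting at 1, 2, 3 or 4. Snap action: turned up, the handle winds a spring and resists more and more (about 0.7 Nm per rad), then the switch inside clicks over by one setting and the torque suddenly falls by 0.1 to 0.2 Nm.
- dial_scale (a point): on the dial's axis, in the console's top, axes as the kiln's: the scale of ticks. At rest the handle's pointer stands 75 degrees anticlockwise of the kiln's +x at 0 (the long tick), then 15 degrees farther clockwise at each setting: 60 at 1, 45 at 2, 30 at 3, 15 at 4; at 5 it points straight to the kiln's back. In the first second it may still creep up 4 degrees. Axis 95 mm from the main box.
- dial_grip (a point): on the dial's vertical axis, 25 mm above the console's top, mid handle; its x axis runs along the handle to the pointer. Handle: black bar 44 mm long, 14 mm wide, from 7 to 35 mm above the console, with a pointed nose 6 mm farther and a white line on top, on a round skirt 52 mm across and 7 mm high.
- dial_nose (a point): tip of the handle's pointed nose, 29 mm from the axis. The first click comes only 3 to 30 degrees past the next mark (differs from day to day; peak torque 0.15 to 0.5 Nm), each further one 15 degrees later. Let go, the handle springs back in about half a second to the mark of the setting the switch has clicked to, so only the clicks tell the setting.
- mould: graphite marble mould, square dark block 50 x 50 x 34 mm, standing on the bench; leave it alone
- press_cup: small brass cup, 42 mm across, 26 mm high, standing on the kiln's lid; leave it alone
- tin: dark steel tin, 74 mm across, 85 mm high; leave it alone
- shears: black iron shears lying flat, 190 mm long; leave it alone
- crimp: small brass bead press block, 36 x 36 x 36 mm, on the bench; leave it alone
Things that resemble listed ones, but are neither listed nor needed, are in the scene too. Of the things shaped like the plug, the ceramic one is meant.

How it is judged:
By the outcome, as a careful person would: the job done as asked, in the order asked, and still so for the second after the job is handed in, with the robot touching nothing.
It also fails if it takes over 72 s, if anything falls off the work surface, if the arm or the gripper's body presses on something with over 40 N, if the wrist force passes 120 N, or if a joint passes its speed limit or range.

## Working session

There is one attempt and no reset: what is moved stays moved. The work goes in short steps, Python scripts to look and compute and a shell command to move; the robot and the scene stay as the last step left them, time stands still between calls to the robot, and variables do not carry over. Pictures are saved under pics/ and viewed, at most 10 in all, crops included, and the job is handed in when it is done.

```bash
mkdir -p pics; cat > h.py <<'E'
import numpy as np, cv2
from scipy.spatial.transform import Rotation as Rn
from station import telemetry, grab_frame, sign_off, models
def st(): return telemetry.read_state()
def grab(name):
    s=st(); f=grab_frame(name)
    if name=="wrist":
        T=np.eye(4);T[:3,:3]=Rn.from_rotvec(s["tool_rot"]).as_matrix();T[:3,3]=s["ee_pos"]
        f["Twc"]=T@np.array(f["tool_from_camera"])
    else:
        T=np.eye(4);R=np.array(f["R"]);T[:3,:3]=R.T;T[:3,3]=-R.T@np.array(f["t"]);f["Twc"]=T
    return f
def ray(f,r,c):
    d=f["Twc"][:3,:3]@np.array([(c-f["cx"])/f["fx"],(r-f["cy"])/f["fy"],1]);return f["Twc"][:3,3],d
def onz(f,r,c,z):
    o,d=ray(f,r,c);return o+d*(z-o[2])/d[2]
def dep(f,r,c):
    z=f["range_z"][int(round(r)),int(round(c))];o,d=ray(f,r,c);return o+d*z
def cloud(f):
    v,u=np.mgrid[:480,:640];z=f["range_z"]
    p=np.stack([(u-f["cx"])/f["fx"]*z,(v-f["cy"])/f["fy"]*z,z],-1)@f["Twc"][:3,:3].T+f["Twc"][:3,3]
    p[z<=0]=np.nan;return p
def save(img,n,k=1):
    img=cv2.cvtColor(img,cv2.COLOR_RGB2BGR)
    cv2.imwrite("pics/"+n+".png",cv2.resize(img,None,fx=k,fy=k,interpolation=cv2.INTER_CUBIC))
def pr(*a): print(*[np.round(x,4) if not isinstance(x,str) else x for x in a])
E
python3 - <<'E'
from h import *
for n in ("top","scene"):
    f=grab(n);save(f["frame"],n)
    pr(n,f["Twc"][:3,3])
    for t in ("kiln","plug","vent","dial_scale","dial_grip","dial_nose","press_cup","tin","mould","crimp","shears"):
        for q in models.place_of(n,t)[:4]:
            r,c=q["point"]; 
            pr(t,q["score"],q["point"],dep(f,min(max(r,0),479),min(max(c,0),639)))
print(st())
E
```

```text
top [ 0.2895 -0.0295  1.4246]
kiln 0.73 [210.8 182.6] [0.6104 0.3698 0.0094]
plug 0.63 [262.1 447.8] [ 0.4381 -0.3984  0.0365]
plug 0.63 [268.  472.6] [ 0.4194 -0.4661  0.041 ]
plug 0.44 [242.3 419.7] [ 0.4949 -0.3191  0.0491]
vent 0.83 [218.4 283.2] [0.541  0.0574 0.2029]
vent 0.45 [305.4 413.6] [ 0.3189 -0.3014  0.0015]
dial_scale 0.98 [233.2 368.4] [ 0.5132 -0.1677  0.1137]
dial_grip 0.86 [229.2 371. ] [ 0.5204 -0.1729  0.1345]
dial_nose 0.84 [222.8 364.9] [ 0.5387 -0.1575  0.1321]
press_cup 0.72 [182.4 318.3] [ 0.6284 -0.0341  0.2222]
press_cup 0.62 [206.9 419.9] [ 0.6006 -0.3282  0.0365]
press_cup 0.56 [300.2 411.4] [ 0.3338 -0.2959  0.0013]
tin 0.7 [209.3 184.7] [0.6155 0.3645 0.0064]
mould 0.56 [267.8 181.5] [0.438  0.3619 0.0336]
mould 0.48 [182.8 316.4] [ 0.6267 -0.0293  0.2251]
crimp 0.68 [209.1 421.6] [ 0.5941 -0.3328  0.0362]
shears 0.82 [303.2 413.2] [ 0.3252 -0.3008  0.0004]
scene [ 1.4899 -0.192   1.153 ]
plug 0.85 [286.5 164.5] [ 0.4603 -0.4083 -0.0015]
plug 0.79 [294.  200.3] [ 0.5112 -0.3192  0.0171]
plug 0.58 [274.2 136.3] [ 0.4401 -0.4716  0.0301]
vent 0.19 [259.7
[... 410 characters left out ...]
oints': array([-1.48607042e+00,  1.58384341e-01,  1.59699207e+00,  2.47821480e-05,
        1.38621277e+00, -2.10105412e-01]), 'joint_velocities': array([ 9.25228313e-04, -1.38765743e-04,  9.55697822e-04,  5.35141570e-04,
        1.01001539e-03, -4.07570238e-05]), 'joint_efforts': array([-5.98200086e-05, -3.85581315e+01, -3.22360182e+01,  7.02029793e-02,
        3.09132133e-02, -1.27663000e-06]), 'ee_pos': array([ 0.16706587, -0.55017989,  0.21461393]), 'tool_rot': array([3.10751497e+00, 4.61436606e-01, 3.78491390e-05]), 'wrist_force': array([-0.17620736, -0.12245828, -0.37609482]), 'moment': array([-0.02294821,  0.1157462 , -0.00598464]), 'grasp_force': 0.0, 'grip_width': 1.0000400137447485}
```

View pics/top.png

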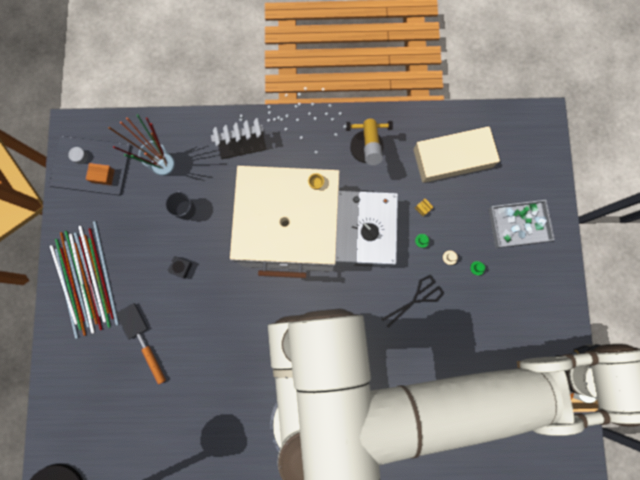

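View pics/scene.png

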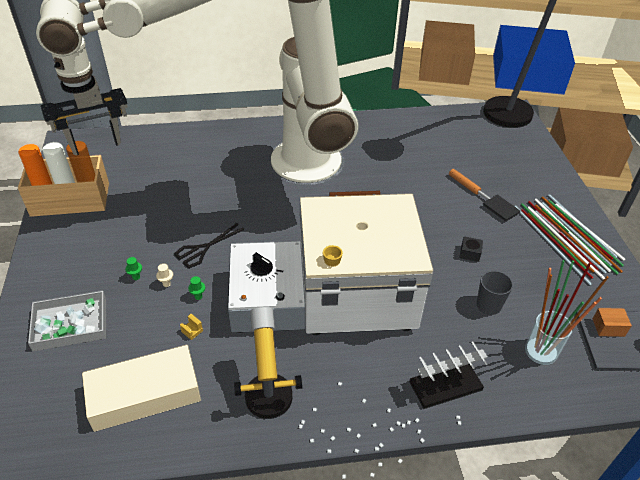

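```bash
python3 - <<'E'
from h import *
f=grab("top");P=cloud(f);hsv=cv2.cvtColor(f["frame"],cv2.COLOR_RGB2HSV)
m=(abs(P[...,2]-.22)<.012)&(P[...,0]>.35)&(P[...,0]<.75)&(abs(P[...,1])<.25)
n,l,s,c=cv2.connectedComponentsWithStats(m.astype(np.uint8));k=1+np.argmax(s[1:,4])
q=np.argwhere(l==k);pts=np.array([onz(f,r,cc,.22)[:2] for r,cc in q],np.float32)
pr("z",np.nanmedian(P[...,2][l==k]));pr("lid",*[np.array(a) for a in cv2.minAreaRect(pts)])
# hole
g=hsv[...,2].astype(int);w=(slice(205,240),slice(265,305));hh=np.argwhere(g[w]<130)+[205,265];print("hole px",hh.mean(0),len(hh));pr(onz(f,*hh.mean(0),.22))
for (r,c) in ((257,451),(241,422),(268,478)):
    sub=P[r-9:r+10,c-9:c+10];mm=abs(sub[...,2]-.062)<.012;qq=np.argwhere(mm)+[r-9,c-9]
    pr("plug",qq.mean(0),len(qq),onz(f,*qq.mean(0),.062),np.nanmedian(sub[...,2][mm]))
crop=np.vstack([cv2.resize(f["frame"][215:295,335:495],(640,320),interpolation=cv2.INTER_CUBIC)])
g2=grab("scene");crop=np.vstack([crop,cv2.resize(g2["frame"][225:295,125:285],(640,280),interpolation=cv2.INTER_CUBIC)])
save(crop,"plugs")
E
```

```text
z 0.2199
lid [0.5487 0.0523] [0.2612 0.2433] 86.0272
hole px [221.91836735 284.24489796] 49
[0.5284 0.0536 0.22  ]
plug [256.0299 451.5821] 67 [ 0.4522 -0.4033  0.062 ] 0.0619
plug [239. 423.] 65 [ 0.5022 -0.3262  0.062 ] 0.0621
plug [266.8    479.2571] 70 [ 0.4204 -0.4783  0.062 ] 0.0618
```

View pics/plugs.png

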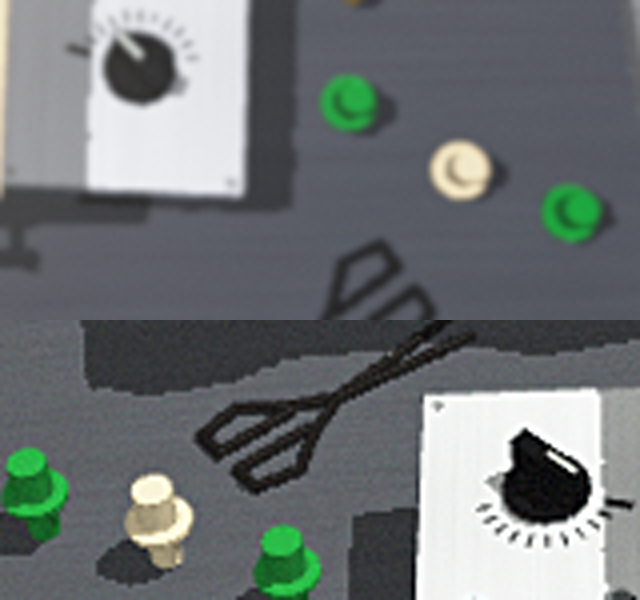

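Plug-shaped things: green at top px (423,239) and (479,267), cream at (452,256). Cream/ceramic is the one meant; the crop confirms it. The kiln is yawed about −4°, the vent is near (0.528, 0.054, 0.22), and the dial's white line points up-left, at about setting 1.

```bash
python3 -m inch '[[[0.7,0.4,0,0,0,0.6,60],[0.7,0.4,0,0,0,0.6,60],[0.7,0.4,0,0,0,0.6,60],[0.7,0.4,0,0,0,0.6,60],[0.7,0.4,0,0,0,0.6,60],[0.7,0.4,0,0,0,0.6,60],[0.7,0.4,0,0,0,0.6,60],[0.7,0.4,0,0,0,0.6,60]]]' 20
python3 -m inch '[[[0.8,0.4,-0.2,0,0,0.6,60],[0.8,0.4,-0.2,0,0,0.6,60],[0.8,0.4,-0.2,0,0,0.6,60],[0.8,0.4,-0.2,0,0,0.6,60],[0.8,0.4,-0.2,0,0,0.6,60],[0.8,0.4,-0.2,0,0,0.6,60],[0.8,0.3,-0.2,0,0,0.6,60],[0,0,0,0,0,0,60]]]'
python3 - <<'E'
from h import *
f=grab("wrist");s=st();P=cloud(f);hsv=cv2.cvtColor(f["frame"],cv2.COLOR_RGB2HSV)
pr(s["t"],s["ee_pos"],Rn.from_rotvec(s["tool_rot"]).as_matrix())
m=(abs(P[...,2]-.062)<.006)&(hsv[...,0]<40)&(np.hypot(P[...,0]-.452,P[...,1]+.403)<.04)
q=np.argwhere(m);(x,y),r=cv2.minEnclosingCircle(q[:,::-1].astype(np.float32))
pr(len(q),y,x,r,onz(f,y,x,.062),onz(f,*q.mean(0),.062));save(f["frame"],"w1")
E
```

```text
t: 1.97
ee_pos: [0.3078, -0.4697, 0.2147]
tool_rot: [2.942, 1.101, -0.0]
wrist_force: [-0.9, 0.1, -0.2]
grip_width: 0.655
grasp_force: 0.0
t: 2.63
ee_pos: [0.4494, -0.4004, 0.1783]
tool_rot: [-2.689, -1.621, -0.002]
wrist_force: [0.8, 0.6, 0.2]
grip_width: 0.651
grasp_force: 0.0
2.6833 [ 0.4479 -0.4015  0.1788] [[ 4.692e-01  8.831e-01 -8.000e-04]
 [ 8.831e-01 -4.692e-01  1.100e-03]
 [ 6.000e-04 -1.300e-03 -1.000e+00]]
596 229.9107 330.2277 13.9322 [ 0.4554 -0.4026  0.062 ] [ 0.4553 -0.4025  0.062 ]
```

View pics/w1.png

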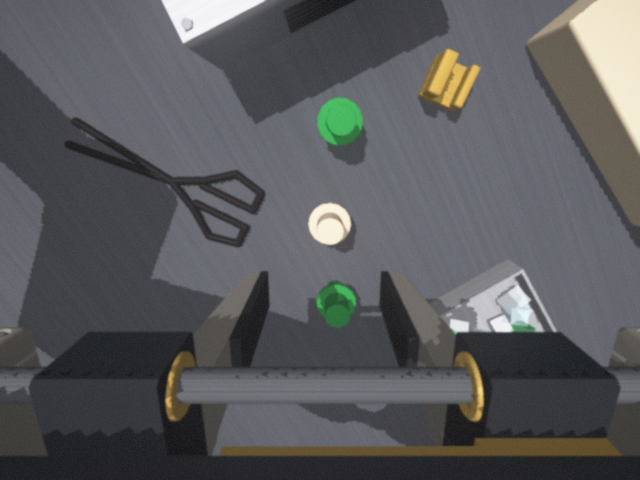

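The cream plug is centred at (330,225), with the green ones at (341,121) and (337,303). The fingers will close clear of both. Going down now.

```bash
python3 -m inch '[[[0.3,0,-0.6,0,0,0,50],[0,0,-0.8,0,0,0,50],[0,0,-0.8,0,0,0,50],[0,0,-0.8,0,0,0,50],[0,0,-0.8,0,0,0,50],[0,0,-0.8,0,0,0,50],[0,0,-0.6,0,0,0,50],[0,0,-0.4,0,0,0,50]]]'
python3 -m inch '[[[0,0,0,0,0,0,50],[0,0,0,0,0,0,50],[0,0,0,0,0,0,50],[0,0,0,0,0,0,10],[0,0,0,0,0,0,10],[0,0,0,0,0,0,10],[0,0,0,0,0,0,10],[0,0,0,0,0,0,10]]]' 20
```

```text
t: 3.35
ee_pos: [0.4529, -0.4027, 0.038]
tool_rot: [-2.694, -1.612, 0.001]
wrist_force: [-0.8, 0.2, 0.2]
grip_width: 0.546
grasp_force: 0.0
t: 4.02
ee_pos: [0.4547, -0.4029, 0.04]
tool_rot: [2.694, 1.615, 0.0]
wrist_force: [-0.8, 0.1, 1.1]
grip_width: 0.248
grasp_force: 20.0
```

```bash
python3 -m inch '[[[0,0,0.4,0,0,0,10],[0,0,0.8,0,0,0,10],[0,0,1,0,0,0,10],[0,0,1,0,0,0,10],[0,0,1,0,0,0,10],[0,0,1,0,0,0,10],[0,0.3,1,0,0,0,10],[0.1,0.7,1,0,0,0,10]]]'
python3 -m inch '[[[0.2,0.9,1,0,0,0,10],[0.2,1,1,0,0,0,10],[0.2,1,0.8,0,0,0,10],[0.2,1,0,0,0,0,10],[0.2,1,0,0,0,0,10],[0.2,1,0,0,0,0,10],[0.2,1,0,0,0,0,10],[0.2,1,0,0,0,0,10]]]'
python3 -m inch '[[[0.2,1,0,0,0,0,10],[0.2,1,0,0,0,0,10],[0.2,1,0,0,0,0,10],[0.2,1,0,0,0,0,10],[0.2,1,0,0,0,0,10],[0.2,1,0,0,0,0,10],[0,0.4,0,0,0,0,10],[0,0,0,0,0,0,10]]]'
python3 - <<'E'
from h import *
f=grab("wrist");s=st();P=cloud(f)
pr(s["t"],s["ee_pos"],s["grip_width"],s["wrist_force"])
for n in ("vent","plug","dial_nose","dial_grip","dial_scale"):
    for q in models.place_of("wrist",n)[:2]:
        r,c=q["point"];pr(n,q["score"],q["point"],onz(f,r,c,dict(vent=.22,plug=.25,dial_nose=.135,dial_grip=.125,dial_scale=.1)[n]))
save(f["frame"],"w2")
E
```

```text
t: 4.68
ee_pos: [0.4564, -0.3787, 0.2215]
tool_rot: [2.695, 1.612, -0.001]
wrist_force: [-0.3, -0.0, -0.3]
grip_width: 0.249
grasp_force: 20.0
t: 5.35
ee_pos: [0.4969, -0.1788, 0.2903]
tool_rot: [2.694, 1.615, 0.0]
wrist_force: [0.4, -0.1, -1.5]
grip_width: 0.246
grasp_force: 20.0
t: 6.02
ee_pos: [0.5268, -0.0183, 0.2901]
tool_rot: [-2.692, -1.62, -0.0]
wrist_force: [-0.1, -0.4, -0.6]
grip_width: 0.25
grasp_force: 20.0
6.0667 [ 0.5269 -0.0198  0.29  ] 0.2482 [-0.1765  0.3597 -1.0351]
vent 0.92 [152.1 278.3] [0.5322 0.056  0.22  ]
plug 0.69 [260.8 325.4] [ 0.5288 -0.0188  0.25  ]
```

View pics/w2.png

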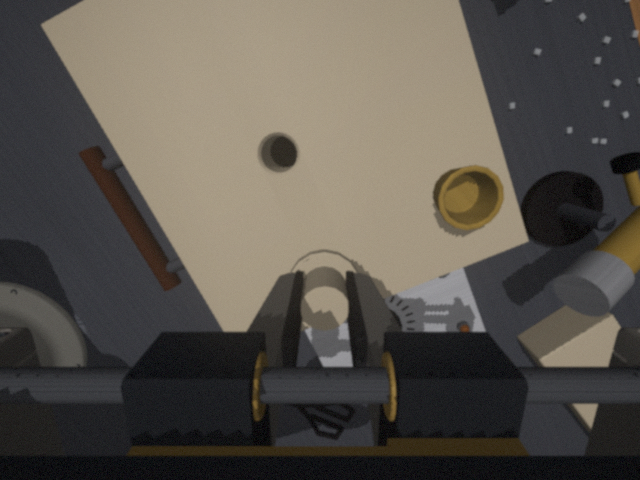

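```bash
python3 - <<'E'
from h import *
from scipy.optimize import least_squares
f=grab("wrist");s=st();P=cloud(f);e=np.array(s["ee_pos"]);pr(s["t"],e)
g=cv2.cvtColor(f["frame"],cv2.COLOR_RGB2GRAY)
# hole: contour of darker region
w=cv2.GaussianBlur(g,(3,3),0);sub=w[120:190,245:315];bg=np.median(sub);print("bg",bg)
for th in (8,15,30):
    m=(sub<bg-th).astype(np.uint8);n,l,ss,cc=cv2.connectedComponentsWithStats(m);k=1+np.argmax(ss[1:,4])
    q=np.argwhere(l==k)+[120,245];pts=np.array([onz(f,r,c,.22)[:2] for r,c in q],np.float32)
    (c,r)=cv2.minEnclosingCircle(pts);pr("hole",th,len(q),np.array(c),r)
# depth hole
m=(P[...,2]<.216)&(np.hypot(P[...,0]-.53,P[...,1]-.055)<.022);q=np.argwhere(m)
pts=np.array([onz(f,r,c,.22)[:2] for r,c in q],np.float32);c,r=cv2.minEnclosingCircle(pts);pr("holed",len(q),np.array(c),r)
# flange and grip top in depth
for dz,R,nm in ((-.004,.02,"flange"),(.022,.012,"top")):
    m=(abs(P[...,2]-e[2]-dz)<.005)&(np.hypot(P[...,0]-e[0],P[...,1]-e[1])<.03)
    if nm=="top": m&=(g>110)
    q=np.argwhere(m);pr(nm,len(q))
    if len(q)>10:
        pts=np.array([onz(f,r,c,e[2]+dz)[:2] for r,c in q]);
        ct=cv2.findContours(m.astype(np.uint8),cv2.RETR_EXTERNAL,cv2.CHAIN_APPROX_NONE)[0];
        pr(pts.mean(0)-e[:2],q.min(0),q.max(0))
cv2.imwrite("pics/w2c.png",cv2.resize(cv2.cvtColor(f["frame"][230:350,250:400],cv2.COLOR_RGB2BGR),None,fx=5,fy=5,interpolation=cv2.INTER_CUBIC))
E
```

```text
6.3667 [ 0.5269 -0.0213  0.2896]
bg 155.0
hole 8 1481 [0.5317 0.0558] 0.0148
hole 15 1392 [0.5318 0.0561] 0.0144
hole 30 1263 [0.5318 0.0558] 0.0137
holed 1043 [0.5325 0.0549] 0.0123
flange 1162
[0.0069 0.0106] [249 288] [281 363]
top 1046
[0.0038 0.001 ] [286 304] [325 347]
```

View pics/w2c.png

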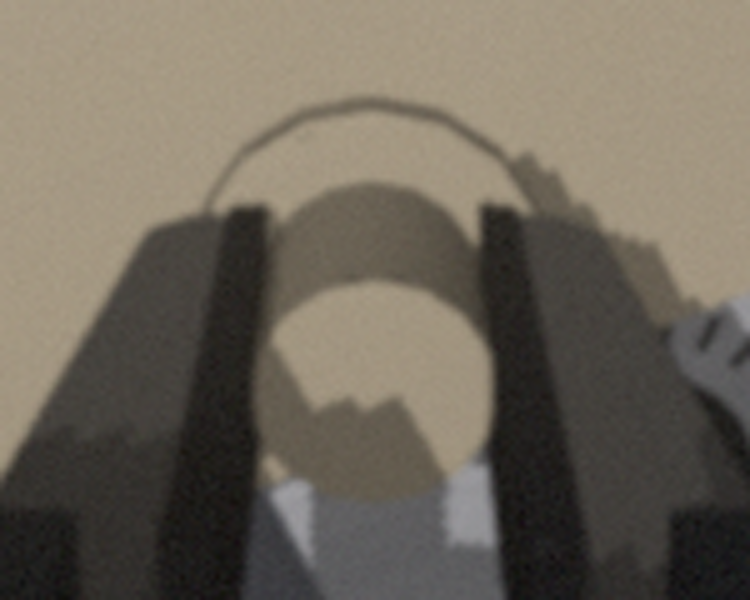

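The flange arc's apex is at px (324,250) and the grip top's centre at about (325,308), both well between the pads. I'll fit the plug axis against the hole.

```bash
python3 - <<'E'
from h import *
from scipy.optimize import least_squares
f=grab("wrist");s=st();e=np.array(s["ee_pos"]);pr(s["t"],e)
a=np.array([(240,158),(300,118),(368,105),(440,118),(505,160)])/5+[250,230]
b=np.array([(374,280),(374,500),(252,390),(495,385)])/5+[250,230]
for q,dz,R in ((a,-.004,.02),(b,.022,.012)):
    p=np.array([onz(f,v,u,e[2]+dz)[:2] for u,v in q])
    r=least_squares(lambda x:np.hypot(*(p-x[:2]).T)-x[2],[*p.mean(0),R]).x
    r2=least_squares(lambda x:np.hypot(*(p-x).T)-R,e[:2]).x
    pr("free",r[:2]-e[:2],r[2],"fixedR",r2-e[:2])
E
```

```text
6.4167 [ 0.527  -0.0211  0.2896]
free [ 0.0008 -0.0009] 0.0197 fixedR [ 0.0007 -0.0011]
free [ 0.0008 -0.0014] 0.0117 fixedR [ 0.0008 -0.0014]
```

```bash
python3 -m inch '[[[0.17,0.5,0,0,0,0,10],[0,0.7,0,0,0,0,10],[0,0.7,0,0,0,0,10],[0,0.7,-0.2,0,0,0,10],[0,0.4,-0.3,0,0,0,10],[0,0.12,-0.3,0,0,0,10],[0,0,-0.1,0,0,0,10],[0,0,0,0,0,0,10]]]'
python3 -m inch '[[[0,0,0,0,0,0,10],[0,0,0,0,0,0,10],[0,0,-0.04,0,0,0,10],[0,0,-0.04,0,0,0,10],[0,0,-0.04,0,0,0,10],[0,0,-0.04,0,0,0,10],[0,0,-0.04,0,0,0,10],[0,0,-0.04,0,0,0,10]]]'
python3 - <<'E'
from h import *
s=st();pr(s["ee_pos"],s["wrist_force"],s["moment"])
f=grab("wrist");P=cloud(f);g=cv2.GaussianBlur(cv2.cvtColor(f["frame"],cv2.COLOR_RGB2GRAY),(3,3),0)
save(f["frame"][180:340,220:430],"w3",3.6)
E
```

```text
t: 7.08
ee_pos: [0.5306, 0.0572, 0.2656]
tool_rot: [-2.694, -1.614, 0.004]
wrist_force: [-0.7, -0.2, -0.6]
grip_width: 0.25
grasp_force: 20.0
t: 7.75
ee_pos: [0.5313, 0.0578, 0.261]
tool_rot: [2.694, 1.615, -0.0]
wrist_force: [-0.5, -0.9, -0.1]
grip_width: 0.249
grasp_force: 20.0
[0.5313 0.0578 0.261 ] [-0.5348 -0.8628 -0.1302] [-0.0331 -0.0665  0.0047]
```

View pics/w3.png

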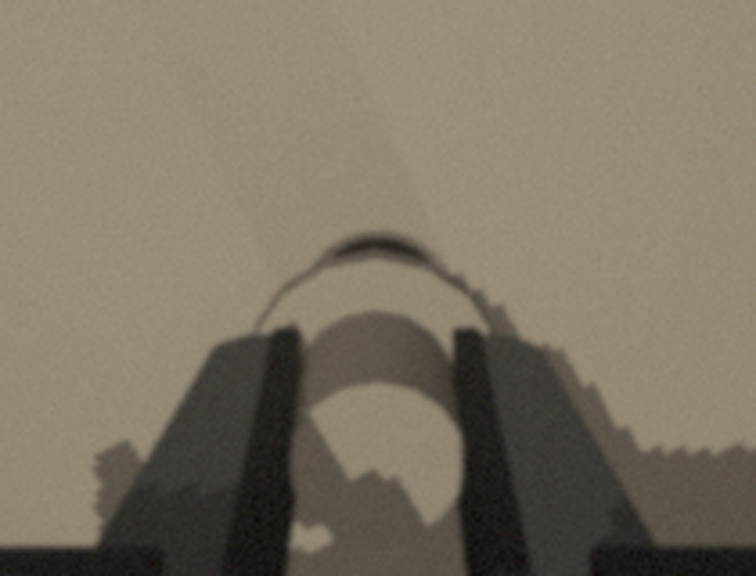

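The dark rim of the hole peeks out symmetrically past the flange, with its apex at px (325,245). I'll check the centring with it.

```bash
python3 - <<'E'
from h import *
f=grab("wrist");s=st();e=np.array(s["ee_pos"]);R=Rn.from_rotvec(s["tool_rot"]).as_matrix()
def px(x,y): return 180+y/3.6,220+x/3.6
for n,(x,y),z,r in (("hole",(378,236),.22,.0145),("flange",(378,259),e[2]-.004,.02),("top",(378,382),e[2]+.022,.012)):
    p=onz(f,*px(x,y),z);l=R.T@(p-e);pr(n,l*1000, "centre tool-x mm",l[0]*1000-r*1000)
pr(R[:,0])
E
```

```text
hole [10.7532  1.6606 40.8093] centre tool-x mm -3.7468
flange [19.0082  1.5148  3.9963] centre tool-x mm -0.9918
top [ 10.9532   1.4173 -22.0024] centre tool-x mm -1.0468
[ 4.711e-01  8.821e-01 -2.000e-04]
```

```bash
python3 -m inch '[[[-0.05,-0.09,0,0,0,0,10],[0,0,0,0,0,0,10],[0,0,-0.04,0,0,0,10],[0,0,-0.04,0,0,0,10],[0,0,-0.04,0,0,0,10],[0,0,-0.04,0,0,0,10],[0,0,-0.04,0,0,0,10],[0,0,-0.04,0,0,0,10]]]'
python3 - <<'E'
from h import *
f=grab("wrist");s=st();pr(s["ee_pos"],s["wrist_force"],s["moment"])
E
```

```text
t: 8.52
ee_pos: [0.53, 0.0556, 0.2549]
tool_rot: [-2.694, -1.615, 0.0]
wrist_force: [0.1, 0.4, -0.2]
grip_width: 0.25
grasp_force: 20.0
[0.5299 0.0556 0.2547] [ 0.5618 -0.2435 -0.9782] [-0.0509 -0.0431  0.0489]
```

```bash
python3 -m inch '[[[0,0,-0.04,0,0,0,10],[0,0,-0.04,0,0,0,10],[0,0,-0.04,0,0,0,10],[0,0,-0.04,0,0,0,10],[0,0,-0.04,0,0,0,10],[0,0,-0.04,0,0,0,10],[0,0,-0.04,0,0,0,10],[0,0,0,0,0,0,10]]]'
python3 -m inch '[[[0,0,-0.04,0,0,0,10],[0,0,-0.04,0,0,0,10],[0,0,-0.04,0,0,0,10],[0,0,-0.04,0,0,0,10],[0,0,-0.04,0,0,0,10],[0,0,-0.04,0,0,0,10],[0,0,-0.04,0,0,0,10],[0,0,0,0,0,0,10]]]'
```

```text
t: 9.23
ee_pos: [0.5299, 0.0556, 0.2478]
tool_rot: [-2.694, -1.615, 0.001]
wrist_force: [0.3, -0.2, -1.0]
grip_width: 0.253
grasp_force: 20.0
t: 9.9
ee_pos: [0.5299, 0.0556, 0.2408]
tool_rot: [-2.694, -1.615, 0.001]
wrist_force: [-0.4, -0.5, -0.7]
grip_width: 0.246
grasp_force: 20.0
```

```bash
python3 -m inch '[[[0,0,-0.04,0,0,0,10],[0,0,-0.04,0,0,0,10],[0,0,-0.04,0,0,0,10],[0,0,-0.04,0,0,0,10],[0,0,-0.04,0,0,0,10],[0,0,-0.04,0,0,0,10],[0,0,-0.02,0,0,0,10],[0,0,0,0,0,0,10]]]'
python3 -m inch '[[[0,0,-0.01,0,0,0,10],[0,0,-0.01,0,0,0,10],[0,0,-0.01,0,0,0,10],[0,0,-0.01,0,0,0,10],[0,0,-0.01,0,0,0,10],[0,0,-0.01,0,0,0,10],[0,0,-0.01,0,0,0,10],[0,0,0,0,0,0,10]]]'
```

```text
t: 10.57
ee_pos: [0.5299, 0.0556, 0.2344]
tool_rot: [-2.694, -1.615, 0.0]
wrist_force: [0.3, -0.6, -1.2]
grip_width: 0.249
grasp_force: 20.0
t: 11.23
ee_pos: [0.53, 0.0555, 0.2328]
tool_rot: [-2.694, -1.615, 0.0]
wrist_force: [0.3, 0.2, -0.7]
grip_width: 0.245
grasp_force: 20.0
```

```bash
for i in 1; do python3 -m inch '[[[0,0,-0.01,0,0,0,10],[0,0,-0.01,0,0,0,10],[0,0,-0.01,0,0,0,10],[0,0,-0.01,0,0,0,10],[0,0,0,0,0,0,10],[0,0,0,0,0,0,10],[0,0,0,0,0,0,10],[0,0,0,0,0,0,10]]]'; done
python3 -m inch '[[[0,0,-0.01,0,0,0,10],[0,0,-0.01,0,0,0,10],[0,0,-0.01,0,0,0,10],[0,0,-0.01,0,0,0,10],[0,0,0,0,0,0,10],[0,0,0,0,0,0,10],[0,0,0,0,0,0,10],[0,0,0,0,0,0,10]]]'
```

```text
t: 11.9
ee_pos: [0.53, 0.0556, 0.2319]
tool_rot: [2.694, 1.616, 0.0]
wrist_force: [0.7, -0.1, -1.2]
grip_width: 0.249
grasp_force: 20.0
t: 12.57
ee_pos: [0.5301, 0.0556, 0.2309]
tool_rot: [-2.694, -1.615, -0.0]
wrist_force: [0.5, -0.2, -0.3]
grip_width: 0.25
grasp_force: 20.0
```

```bash
for i in 1; do python3 -m inch '[[[0,0,-0.01,0,0,0,10],[0,0,-0.01,0,0,0,10],[0,0,-0.01,0,0,0,10],[0,0,0,0,0,0,10],[0,0,0,0,0,0,10],[0,0,0,0,0,0,10],[0,0,0,0,0,0,10],[0,0,0,0,0,0,10]]]'; done
python3 - <<'E'
from h import *
s=st();pr(s["ee_pos"],s["wrist_force"],s["moment"]);f=grab("wrist");P=cloud(f);e=s["ee_pos"]
m=(np.hypot(P[...,0]-e[0],P[...,1]-e[1])<.07);z=P[...,2]
lid=np.nanmedian(z[m&(abs(z-.22)<.004)&(np.hypot(P[...,0]-e[0],P[...,1]-e[1])>.035)]);pr("lid",lid)
g=cv2.cvtColor(f["frame"],cv2.COLOR_RGB2GRAY);t=m&(z>e[2]+.015)&(z<e[2]+.03)&(g>90);q=z[t];pr("top",len(q),np.median(q))
E
```

```text
t: 13.23
ee_pos: [0.5301, 0.0556, 0.2302]
tool_rot: [2.694, 1.615, 0.0]
wrist_force: [-0.0, 0.6, 0.4]
grip_width: 0.248
grasp_force: 20.0
[0.5301 0.0556 0.2302] [-0.0279  0.5593  0.3753] [-0.0343 -0.0847  0.0238]
lid 0.2203
top 1105 0.2525
```

```bash
python3 -m inch '[[[0,0,-0.01,0,0,0,10],[0,0,0,0,0,0,10],[0,0,0,0,0,0,10],[0,0,0,0,0,0,10],[0,0,0,0,0,0,10],[0,0,0,0,0,0,10],[0,0,0,0,0,0,10],[0,0,0,0,0,0,10]]]'
python3 -m inch '[[[0,0,-0.01,0,0,0,10],[0,0,0,0,0,0,10],[0,0,0,0,0,0,10],[0,0,0,0,0,0,10],[0,0,0,0,0,0,10],[0,0,0,0,0,0,10],[0,0,0,0,0,0,10],[0,0,0,0,0,0,10]]]'
```

```text
t: 13.95
ee_pos: [0.5301, 0.0556, 0.2301]
tool_rot: [2.694, 1.615, 0.0]
wrist_force: [-1.4, -0.2, 3.4]
grip_width: 0.252
grasp_force: 20.0
t: 14.62
ee_pos: [0.5301, 0.0556, 0.23]
tool_rot: [2.694, 1.616, 0.0]
wrist_force: [-2.1, 1.1, 5.6]
grip_width: 0.248
grasp_force: 20.0
```

Contact shows at 5.6 N and the position has stalled, so the plug is home. Releasing and moving above the dial.

```bash
python3 -m inch '[[[0,0,0.01,0,0,0,10],[0,0,0,0,0,0,45],[0,0,0,0,0,0,45],[0,0,0,0,0,0,45],[0,0,0,0,0,0,45],[0,0,0.4,0,0,0,45],[0,0,0.8,0,0,0,45],[0,0,1,0,0,0,45]]]'
python3 -m inch '[[[0,-0.2,1,0,0,0,45],[0,-0.6,0.8,0,0,0,45],[-0.1,-1,0,0,0,0,45],[-0.1,-1,0,0,0,0,45],[-0.1,-1,0,0,0,0,45],[-0.1,-1,0,0,0,0,45],[-0.1,-1,0,0,0,0,45],[-0.1,-1,0,0,0,0,45]]]'
python3 -m inch '[[[0,-1,0,0,0,0,45],[0,-0.7,-0.6,0,0,0,45],[0,-0.3,-0.6,0,0,0,45],[0,0,-0.6,0,0,0,45],[0,0,-0.2,0,0,0,45],[0,0,0,0,0,0,45],[0,0,0,0,0,0,45],[0,0,0,0,0,0,45]]]'
python3 - <<'E'
from h import *
f=grab("top");P=cloud(f);z=P[...,2]
m=(np.hypot(P[...,0]-.53,P[...,1]-.054)<.008)&(z>.23);pr("plug top",m.sum(),np.nanmedian(z[m]),np.nanmedian(P[m],0))
f=grab("wrist");s=st();pr(s["t"],s["ee_pos"])
for n,h in (("dial_scale",.1),("dial_grip",.125),("dial_nose",.125)):
    for q in models.place_of("wrist",n)[:2]:
        r,c=q["point"];pr(n,q["score"],q["point"],onz(f,r,c,h))
P=cloud(f);m=(abs(P[...,2]-.135)<.004);q=np.argwhere(m);pts=np.array([onz(f,r,c,.135)[:2] for r,c in q],np.float32)
k=np.hypot(*(pts-[.515,-.168]).T)<.045;pr(k.sum(),np.nanmedian(P[m][:,2]));pr(*[np.array(a) for a in cv2.minAreaRect(pts[k])]);pr(pts[k].mean(0))
pl=np.nanmedian(P[...,2][abs(P[...,2]-.1)<.006]);pr("console",pl)
save(f["frame"],"w4")
E
```

```text
t: 15.28
ee_pos: [0.529, 0.0556, 0.2843]
tool_rot: [-2.693, -1.614, 0.005]
wrist_force: [0.1, 1.2, 0.8]
grip_width: 0.492
grasp_force: 0.0
t: 15.95
ee_pos: [0.5149, -0.1157, 0.3307]
tool_rot: [2.694, 1.615, 0.001]
wrist_force: [0.5, -0.7, 0.2]
grip_width: 0.488
grasp_force: 0.0
t: 16.62
ee_pos: [0.5156, -0.1644, 0.2813]
tool_rot: [2.692, 1.615, 0.002]
wrist_force: [-0.4, 0.1, -0.1]
grip_width: 0.49
grasp_force: 0.0
plug top 33 0.2527 [0.5297 0.0543 0.2527]
16.7167 [ 0.5156 -0.1644  0.2812]
dial_scale 0.92 [214.6 332.4] [ 0.5246 -0.1697  0.1   ]
dial_grip 0.72 [221.7 332. ] [ 0.523  -0.1705  0.125 ]
dial_nose 0.85 [197.  338.2] [ 0.5396 -0.1517  0.125 ]
dial_nose 0.56 [221.5 330.8] [ 0.522  -0.1698  0.125 ]
707 0.1351
[ 0.5241 -0.1671] [0.0501 0.0141] 41.2707
[ 0.5233 -0.1678]
console 0.1003
```

View pics/w4.png

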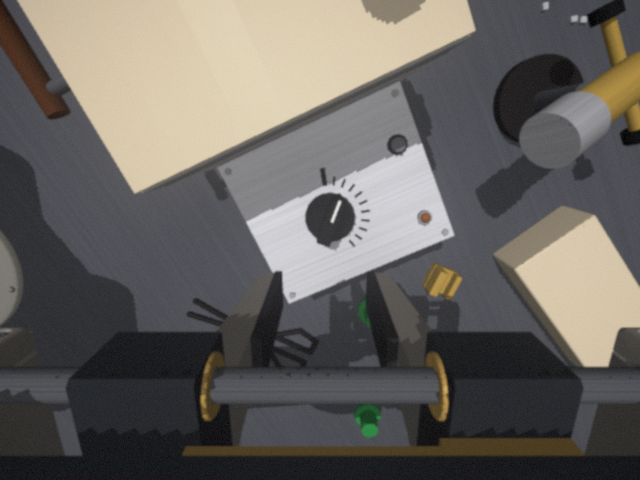

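The handle top is a 50×14 mm rectangle at 41.3° in world, which is 45° from the kiln's +x. In the picture the white line (332,221→338,203) stands about 28° from the long tick at (323,176). So it is at setting 2, and 3 clicks are needed. The upright gripper body (94.5 mm half-length) would hit the lid 95 mm away, so I'll tilt 12° away from it.

```bash
python3 -m inch '[[[0.2,-0.14,-0.5,0,0,-0.82,32],[0,0,-0.6,0,0,-0.82,32],[0,0,-0.6,0,0,-0.82,32],[0,0,-0.6,0,0,-0.82,32],[0,0,-0.6,0,0,-0.82,32],[0,0,-0.5,0.6,0.53,0,32],[0,0,-0.3,0.6,0.53,0,32],[0,0,-0.1,0.6,0.53,0,32]]]'
python3 -m inch '[[[0,0,-0.2,0,0,0,32],[0,0,-0.4,0,0,0,32],[0,0,-0.4,0,0,0,32],[0,0,-0.4,0,0,0,32],[0,0,0,0,0,0,32],[0,0,0,0,0,0,32],[0,0,0,0,0,0,32],[0,0,0,0,0,0,32]]]'
python3 - <<'E'
from h import *
f=grab("wrist");s=st();pr(s["t"],s["ee_pos"],s["joints"]);e=np.array(s["ee_pos"]);R=Rn.from_rotvec(s["tool_rot"]).as_matrix();pr(R)
P=cloud(f);m=(abs(P[...,2]-.135)<.003);q=np.argwhere(m);pts=np.array([onz(f,r,c,.135)[:2] for r,c in q],np.float32)
k=np.hypot(*(pts-[.522,-.169]).T)<.034;pr(k.sum());c,sz,a=cv2.minAreaRect(pts[k]);pr(np.array(c),np.array(sz),a)
pr("z med",np.nanmedian(P[m][k][:,2]))
save(f["frame"],"w5")
E
```

```text
t: 17.53
ee_pos: [0.5194, -0.1673, 0.1839]
tool_rot: [-2.749, -1.039, 0.113]
wrist_force: [0.4, -0.3, 0.0]
grip_width: 0.346
grasp_force: 0.0
t: 18.2
ee_pos: [0.5204, -0.168, 0.1506]
tool_rot: [-2.755, -1.041, 0.109]
wrist_force: [0.2, 0.5, 0.4]
grip_width: 0.351
grasp_force: 0.0
18.25 [ 0.5204 -0.1681  0.1506] [-0.5681  0.2952  1.5804  0.0576  1.4663  0.2683]
[[ 7.501e-01  6.471e-01 -1.365e-01]
 [ 6.614e-01 -7.339e-01  1.550e-01]
 [ 2.000e-04 -2.066e-01 -9.784e-01]]
1745
[ 0.5244 -0.1678] [0.0497 0.0139] 42.1481
z med 0.1351
```

View pics/w5.png

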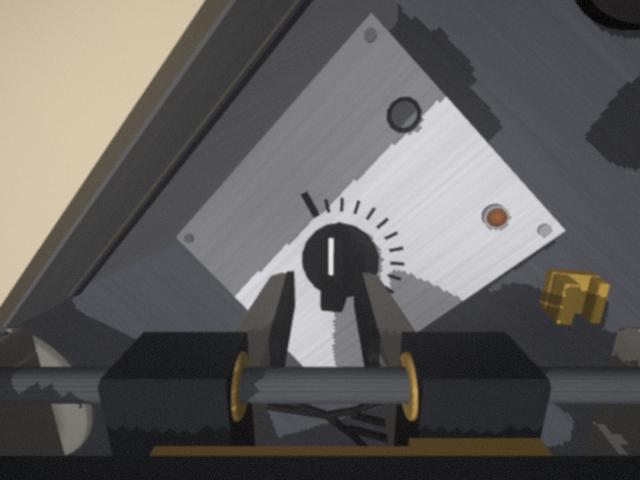

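The handle lies along tool x with the pointer between the fingertips, and the scale fits setting 2. Descending and gripping.

```bash
python3 -m inch '[[[0,0,-0.3,0,0,0,32],[0,0,-0.4,0,0,0,32],[0,0,-0.4,0,0,0,32],[0,0,-0.22,0,0,0,32],[0,0,-0.1,0,0,0,32],[0,0,0,0,0,0,32],[0,0,0,0,0,0,32],[0,0,0,0,0,0,32]]]'
python3 - <<'E'
from h import *
s=st();pr(s["ee_pos"],s["wrist_force"],s["moment"],s["grip_width"])
E
python3 -m inch '[[[0,0,0,0,0,0,5],[0,0,0,0,0,0,5],[0,0,0,0,0,0,5],[0,0,0,0,0,0,5],[0,0,0,0,0,0,5],[0,0,0,0,0,0,5],[0,0,0,0,0,0,5],[0,0,0,0,0,0,5]]]' 40
python3 - <<'E'
from h import *
s=st();pr(s["t"],s["ee_pos"],s["wrist_force"],s["moment"],s["grip_width"]*92)
E
```

```text
t: 18.92
ee_pos: [0.5204, -0.1682, 0.1147]
tool_rot: [-2.754, -1.04, 0.109]
wrist_force: [0.0, 0.4, 0.2]
grip_width: 0.349
grasp_force: 0.0
[ 0.5204 -0.1682  0.1147] [0.0021 0.4195 0.2444] [-0.0716 -0.1036  0.0143] 0.3489
t: 19.58
ee_pos: [0.5198, -0.1674, 0.1149]
tool_rot: [-2.752, -1.04, 0.11]
wrist_force: [-4.1, 3.2, 5.9]
grip_width: 0.179
grasp_force: 38.7
19.5833 [ 0.5198 -0.1674  0.1149] [-4.1118  3.1755  5.8689] [0.4015 0.4289 0.0181] 16.4325
```

```bash
cat > m.py <<'E'
from h import *
s=st();R=Rn.from_rotvec(s["tool_rot"]).as_matrix();pr("t",s["t"],"yaw",np.degrees(np.arctan2(R[1,0],R[0,0])),"Mz",s["moment"][2],"F",s["wrist_force"],"M",s["moment"],"p",s["ee_pos"],"w",s["grip_width"]*92)
E
python3 -m inch '[[[-0.03,0.03,0,0,0,-0.1,5],[0,0,0,0,0,-0.1,5],[0,0,0,0,0,-0.1,5],[0,0,0,0,0,-0.1,5],[0,0,0,0,0,-0.1,5],[0,0,0,0,0,-0.1,5],[0,0,0,0,0,0,5],[0,0,0,0,0,0,5]]]' >/dev/null; python3 m.py
python3 -m inch '[[[0.004,0,0,0,0,-0.1,5],[0,0,0,0,0,-0.1,5],[0,0,0,0,0,-0.1,5],[0,0,0,0,0,-0.1,5],[0,0,0,0,0,-0.1,5],[0,0,0,0,0,-0.1,5],[0,0,0,0,0,0,5],[0,0,0,0,0,0,5]]]' >/dev/null; python3 m.py
python3 -m inch '[[[0.004,0,0,0,0,-0.1,5],[0,0,0,0,0,-0.1,5],[0,0,0,0,0,-0.1,5],[0,0,0,0,0,-0.1,5],[0,0,0,0,0,-0.1,5],[0,0,0,0,0,-0.1,5],[0,0,0,0,0,0,5],[0,0,0,0,0,0,5]]]' >/dev/null; python3 m.py
python3 -m inch '[[[0.004,0,0,0,0,-0.1,5],[0,0,0,0,0,-0.1,5],[0,0,0,0,0,-0.1,5],[0,0,0,0,0,-0.1,5],[0,0,0,0,0,-0.1,5],[0,0,0,0,0,-0.1,5],[0,0,0,0,0,0,5],[0,0,0,0,0,0,5]]]' >/dev/null; python3 m.py
python3 -m inch '[[[0.004,0,0,0,0,-0.1,5],[0,0,0,0,0,-0.1,5],[0,0,0,0,0,-0.1,5],[0,0,0,0,0,-0.1,5],[0,0,0,0,0,-0.1,5],[0,0,0,0,0,-0.1,5],[0,0,0,0,0,0,5],[0,0,0,0,0,0,5]]]' >/dev/null; python3 m.py
```

```text
t 20.25 yaw 38.3623 Mz 0.0057 F [-0.5373  2.2595  5.7775] M [ 0.071  -0.042   0.0057] p [ 0.5198 -0.1673  0.1149] w 16.3417
t 20.9167 yaw 35.3643 Mz 0.0441 F [-0.9632  1.7647  5.5771] M [ 0.1222 -0.0218  0.0441] p [ 0.5199 -0.1673  0.1149] w 15.9809
t 21.5833 yaw 32.374 Mz 0.0745 F [-1.7794  1.9453  4.7051] M [ 0.1321 -0.0454  0.0745] p [ 0.52   -0.1673  0.1149] w 16.1671
t 22.25 yaw 29.3774 Mz 0.0432 F [-1.0696  2.9681  4.8638] M [0.1097 0.0155 0.0432] p [ 0.5201 -0.1673  0.1149] w 16.2314
t 22.9167 yaw 26.3819 Mz 0.1869 F [-1.3828  1.7364  5.8565] M [ 0.0819 -0.0758  0.1869] p [ 0.5202 -0.1673  0.1149] w 16.5301
```

```bash
cat > m.py <<'E'
from h import *
M=[];J=[];F=[]
for i in range(4):
    s=st();M.append(s["moment"][2]);J.append(s["joint_efforts"][5]);F.append(s["wrist_force"])
    if i<3: grab_frame("wrist")
R=Rn.from_rotvec(s["tool_rot"]).as_matrix();pr("t",s["t"],"yaw",np.degrees(np.arctan2(R[1,0],R[0,0])),"Mz",np.mean(M),"sd",np.std(M),"J6",np.mean(J),np.std(J),"F",np.mean(F,0),"w",s["grip_width"]*92)
E
python3 m.py
python3 -m inch '[[[0.004,0,0,0,0,-0.1,5],[0,0,0,0,0,-0.1,5],[0,0,0,0,0,-0.1,5],[0,0,0,0,0,-0.1,5],[0,0,0,0,0,-0.1,5],[0,0,0,0,0,-0.1,5],[0,0,0,0,0,0,5],[0,0,0,0,0,0,5]]]' >/dev/null; python3 m.py
python3 -m inch '[[[0.004,0,0,0,0,-0.1,5],[0,0,0,0,0,-0.1,5],[0,0,0,0,0,-0.1,5],[0,0,0,0,0,-0.1,5],[0,0,0,0,0,-0.1,5],[0,0,0,0,0,-0.1,5],[0,0,0,0,0,0,5],[0,0,0,0,0,0,5]]]' >/dev/null; python3 m.py
python3 -m inch '[[[0.004,0,0,0,0,-0.1,5],[0,0,0,0,0,-0.1,5],[0,0,0,0,0,-0.1,5],[0,0,0,0,0,-0.1,5],[0,0,0,0,0,-0.1,5],[0,0,0,0,0,-0.1,5],[0,0,0,0,0,0,5],[0,0,0,0,0,0,5]]]' >/dev/null; python3 m.py
```

```text
t 23.0667 yaw 26.3871 Mz 0.1866 sd 0.014 J6 0.1578 0.0033 F [-0.7183  2.1152  5.594 ] w 16.264
t 23.8833 yaw 23.3921 Mz 0.2036 sd 0.0119 J6 0.193 0.0033 F [-1.3516  2.4689  5.594 ] w 16.3131
t 24.7 yaw 20.3981 Mz 0.2366 sd 0.0082 J6 0.228 0.0033 F [-0.8731  2.6776  5.1974] w 16.2306
t 25.5167 yaw 17.402 Mz 0.2668 sd 0.0204 J6 0.2626 0.0033 F [-1.4285  2.1083  5.3683] w 16.2418
```

Joint 6's effort is a clean torque signal (0.035 per 3°, as expected) and there is no click yet. Continuing.

```bash
sed -i 's/range(4)/range(1)/' m.py
python3 -m inch '[[[0.004,0,0,0,0,-0.1,5],[0,0,0,0,0,-0.1,5],[0,0,0,0,0,-0.1,5],[0,0,0,0,0,-0.1,5],[0,0,0,0,0,-0.1,5],[0,0,0,0,0,-0.1,5],[0,0,0,0,0,0,5],[0,0,0,0,0,0,5]]]' >/dev/null; python3 m.py
python3 -m inch '[[[0.004,0,0,0,0,-0.1,5],[0,0,0,0,0,-0.1,5],[0,0,0,0,0,-0.1,5],[0,0,0,0,0,-0.1,5],[0,0,0,0,0,-0.1,5],[0,0,0,0,0,-0.1,5],[0,0,0,0,0,0,5],[0,0,0,0,0,0,5]]]' >/dev/null; python3 m.py
python3 -m inch '[[[0.004,0,0,0,0,-0.1,5],[0,0,0,0,0,-0.1,5],[0,0,0,0,0,-0.1,5],[0,0,0,0,0,-0.1,5],[0,0,0,0,0,-0.1,5],[0,0,0,0,0,-0.1,5],[0,0,0,0,0,0,5],[0,0,0,0,0,0,5]]]' >/dev/null; python3 m.py
python3 -m inch '[[[0.004,0,0,0,0,-0.1,5],[0,0,0,0,0,-0.1,5],[0,0,0,0,0,-0.1,5],[0,0,0,0,0,-0.1,5],[0,0,0,0,0,-0.1,5],[0,0,0,0,0,-0.1,5],[0,0,0,0,0,0,5],[0,0,0,0,0,0,5]]]' >/dev/null; python3 m.py
```

```text
t 26.1833 yaw 14.4055 Mz 0.2847 sd 0.0 J6 0.3025 0.0 F [-0.6646  2.2938  4.8881] w 16.0174
t 26.9 yaw 11.4108 Mz 0.3525 sd 0.0 J6 0.3357 0.0 F [-0.3636  2.2474  5.3517] w 16.4442
t 27.6167 yaw 8.412 Mz 0.3566 sd 0.0 J6 0.3657 0.0 F [-1.724   2.3305  5.7314] w 16.5274
t 28.3333 yaw 5.3959 Mz 0.2317 sd 0.0 J6 0.2297 0.0 F [-0.8888  2.3753  5.2442] w 16.1116
```

First click lies between yaw 8.4 and 5.4 (drop about 0.17). The second is expected between −6.6 and −9.6.

```bash
python3 -m inch '[[[0.004,0,0,0,0,-0.1,5],[0,0,0,0,0,-0.1,5],[0,0,0,0,0,-0.1,5],[0,0,0,0,0,-0.1,5],[0,0,0,0,0,-0.1,5],[0,0,0,0,0,-0.1,5],[0,0,0,0,0,0,5],[0,0,0,0,0,0,5]]]' >/dev/null; python3 m.py
python3 -m inch '[[[0.004,0,0,0,0,-0.1,5],[0,0,0,0,0,-0.1,5],[0,0,0,0,0,-0.1,5],[0,0,0,0,0,-0.1,5],[0,0,0,0,0,-0.1,5],[0,0,0,0,0,-0.1,5],[0,0,0,0,0,0,5],[0,0,0,0,0,0,5]]]' >/dev/null; python3 m.py
python3 -m inch '[[[0.004,0,0,0,0,-0.1,5],[0,0,0,0,0,-0.1,5],[0,0,0,0,0,-0.1,5],[0,0,0,0,0,-0.1,5],[0,0,0,0,0,-0.1,5],[0,0,0,0,0,-0.1,5],[0,0,0,0,0,0,5],[0,0,0,0,0,0,5]]]' >/dev/null; python3 m.py
python3 -m inch '[[[0.004,0,0,0,0,-0.1,5],[0,0,0,0,0,-0.1,5],[0,0,0,0,0,-0.1,5],[0,0,0,0,0,-0.1,5],[0,0,0,0,0,-0.1,5],[0,0,0,0,0,-0.1,5],[0,0,0,0,0,0,5],[0,0,0,0,0,0,5]]]' >/dev/null; python3 m.py
python3 -m inch '[[[0.004,0,0,0,0,-0.1,5],[0,0,0,0,0,-0.1,5],[0,0,0,0,0,-0.1,5],[0,0,0,0,0,-0.1,5],[0,0,0,0,0,-0.1,5],[0,0,0,0,0,-0.1,5],[0,0,0,0,0,0,5],[0,0,0,0,0,0,5]]]' >/dev/null; python3 m.py
```

```text
t 29.05 yaw 2.4033 Mz 0.2359 sd 0.0 J6 0.2685 0.0 F [-0.6794  1.6286  5.5113] w 16.4338
t 29.7667 yaw -0.5932 Mz 0.3614 sd 0.0 J6 0.3029 0.0 F [-1.4114  1.5955  5.0929] w 16.3941
t 30.4833 yaw -3.588 Mz 0.3322 sd 0.0 J6 0.3362 0.0 F [-0.802   1.9432  4.869 ] w 16.006
t 31.2 yaw -6.5851 Mz 0.3936 sd 0.0 J6 0.3665 0.0 F [-0.7131  0.4778  4.6101] w 16.1131
t 31.9167 yaw -9.6007 Mz 0.2352 sd 0.0 J6 0.2305 0.0 F [-0.6796  2.0419  4.9104] w 16.3553
```

Second click felt between −6.6 and −9.6, exactly 15° later. Turning on to the third.

```bash
python3 -m inch '[[[0.004,0,0,0,0,-0.1,5],[0,0,0,0,0,-0.1,5],[0,0,0,0,0,-0.1,5],[0,0,0,0,0,-0.1,5],[0,0,0,0,0,-0.1,5],[0,0,0,0,0,-0.1,5],[0,0,0,0,0,0,5],[0,0,0,0,0,0,5]]]' >/dev/null; python3 m.py
python3 -m inch '[[[0.004,0,0,0,0,-0.1,5],[0,0,0,0,0,-0.1,5],[0,0,0,0,0,-0.1,5],[0,0,0,0,0,-0.1,5],[0,0,0,0,0,-0.1,5],[0,0,0,0,0,-0.1,5],[0,0,0,0,0,0,5],[0,0,0,0,0,0,5]]]' >/dev/null; python3 m.py
python3 -m inch '[[[0.004,0,0,0,0,-0.1,5],[0,0,0,0,0,-0.1,5],[0,0,0,0,0,-0.1,5],[0,0,0,0,0,-0.1,5],[0,0,0,0,0,-0.1,5],[0,0,0,0,0,-0.1,5],[0,0,0,0,0,0,5],[0,0,0,0,0,0,5]]]' >/dev/null; python3 m.py
python3 -m inch '[[[0.004,0,0,0,0,-0.1,5],[0,0,0,0,0,-0.1,5],[0,0,0,0,0,-0.1,5],[0,0,0,0,0,-0.1,5],[0,0,0,0,0,-0.1,5],[0,0,0,0,0,-0.1,5],[0,0,0,0,0,0,5],[0,0,0,0,0,0,5]]]' >/dev/null; python3 m.py
python3 -m inch '[[[0.004,0,0,0,0,-0.1,5],[0,0,0,0,0,-0.1,5],[0,0,0,0,0,-0.1,5],[0,0,0,0,0,-0.1,5],[0,0,0,0,0,-0.1,5],[0,0,0,0,0,-0.1,5],[0,0,0,0,0,0,5],[0,0,0,0,0,0,5]]]' >/dev/null; python3 m.py
```

```text
t 32.6333 yaw -12.6007 Mz 0.3144 sd 0.0 J6 0.2694 0.0 F [-0.3194  1.2455  5.5087] w 16.3211
t 33.35 yaw -15.5902 Mz 0.3418 sd 0.0 J6 0.3038 0.0 F [-1.207   1.1328  4.7909] w 16.3727
t 34.0667 yaw -18.5869 Mz 0.3748 sd 0.0 J6 0.3372 0.0 F [-1.414   0.8708  4.9591] w 16.1193
t 34.7833 yaw -21.5844 Mz 0.3813 sd 0.0 J6 0.3674 0.0 F [-1.6443  0.5246  5.2109] w 16.3831
t 35.5 yaw -24.6013 Mz 0.2947 sd 0.0 J6 0.2318 0.0 F [-1.337   0.8438  4.6047] w 16.3357
```

Third click felt between −21.6 and −24.6. Unwinding gently towards the mark, then opening and rising.

```bash
python3 -m inch '[[[0,0,0,0,0,0.5,5],[0,0,0,0,0,0.5,5],[0,0,0,0,0,0.5,5],[0,0,0,0,0,0.5,5],[0,0,0,0,0,0.5,5],[-0.02,0,0,0,0,0.5,5],[0,0,0,0,0,0.5,5],[0,0,0,0,0,0.3,5]]]' >/dev/null; python3 m.py
python3 -m inch '[[[0,0,0,0,0,0,34],[0,0,0,0,0,0,34],[0,0,0,0,0,0,34],[0,0,0,0,0,0,34],[0,0,0,0,0,0,34],[0,0,0,0,0,0,34],[0,0,0,0,0,0,34],[0,0,0,0,0,0,34]]]' ; python3 m.py
python3 -m inch '[[[0,0,0.4,0,0,0,34],[0,0,0.8,0,0,0,34],[0,0,1,0,0,0,34],[0,0,1,0,0,0,34],[0,0,1,0,0,0,34],[0,0,1,0,0,0,34],[0,0,0.8,0,0,0,34],[0,0,0,0,0,0,34]]]'
python3 - <<'E'
from h import *
f=grab("wrist");s=st()
P=cloud(f);m=(abs(P[...,2]-.135)<.003);q=np.argwhere(m);pts=np.array([onz(f,r,c,.135)[:2] for r,c in q],np.float32)
k=np.hypot(*(pts-[.522,-.169]).T)<.036;pr(k.sum());c,sz,a=cv2.minAreaRect(pts[k]);pr(s["t"],np.array(c),np.array(sz),a)
save(f["frame"],"w6")
f=grab("top");P=cloud(f);z=P[...,2];m=(np.hypot(P[...,0]-.53,P[...,1]-.054)<.008)&(z>.23);pr("plug top",m.sum(),np.nanmedian(z[m]),np.nanmedian(P[m],0))
E
```

```text
t 36.2167 yaw -5.5129 Mz -0.0058 sd 0.0 J6 0.1062 0.0 F [-1.2048  1.7725  6.4477] w 16.074
t: 36.93
ee_pos: [0.5209, -0.1672, 0.1143]
tool_rot: [-2.929, 0.144, -0.015]
wrist_force: [0.6, -0.8, 0.2]
grip_width: 0.367
grasp_force: 0.0
t 36.9333 yaw -5.6136 Mz -0.0106 sd 0.0 J6 -0.0155 0.0 F [ 0.5643 -0.8     0.2227] w 33.7498
t: 37.65
ee_pos: [0.5229, -0.1685, 0.2703]
tool_rot: [-2.934, 0.142, -0.027]
wrist_force: [-0.4, -0.2, 0.2]
grip_width: 0.367
grasp_force: 0.0
746
37.7 [ 0.5245 -0.1707] [0.013  0.0489] 86.2494
plug top 33 0.2522 [0.53   0.0543 0.2522]
```

View pics/w6.png

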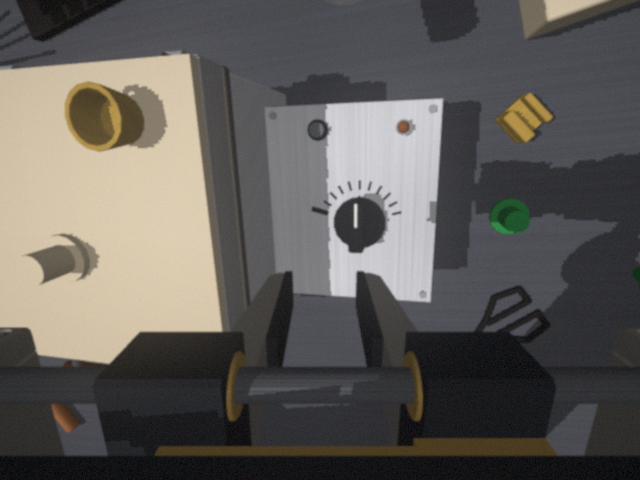

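The handle stands at −3.8° in world, which is the kiln's +x and so setting 5. The plug is seated (top at 0.252 m), the cup is untouched, and the gripper is clear of everything.

```bash
python3 -c "
from h import *
print(sign_off())"
```

```text
the job is handed in; nothing more can be done
None
```

I seated the ceramic plug fully in the vent (about 6 N at contact, limit 20 N), then turned the dial three clicks up from 2 and let go; it rests at 5, and I handed the job in at about 38 s.

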